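# Exchange the batteries in the shielded tester

## Task

The black phone battery in the tester has finished its test and the silver one in the blue tray is next: make them change places, parking on the empty grey foam pad whatever must wait. Raise the clear shield first; the steel weight with the red knob must end up lying centrally on the silver battery, which lies flat in the middle of the tester's bed with its contact end towards the hinge, and the black one flat in the middle of the tray, lengthwise. Never tip a battery, and finish with the shield lowered fully closed.

Things in the scene. Friction and masses are not known exactly. Their poses are not given: they have to be found in the camera images.
- black_battery: Black flat phone battery, 88 x 37 x 8 mm, 45 g; loose. Origin at the centre of its underside; x along its length, towards its contact end (the end with the pale contact strip), y across its width, z up. Starts on the tester's bed under the weight. Grip it across its width at mid-length.
- silver_battery: Silver flat phone battery with a white and blue label, 88 x 37 x 8 mm, 45 g; loose. Origin at the centre of its underside; x along its length, towards its contact end (green strip with brass contacts), y across its width, z up. Starts in the tray. Grip it across its width at mid-length.
- weight: Steel hold-down weight, block 42 (x) x 32 (y) x 12 mm, with a round red knob on top, 23 mm across, from 16 to 36 mm above the underside; about 0.22 kg; loose. Origin at the centre of its underside, z up. Lifted by the knob. Starts on the black battery.
- tester: Tester, fixed: grey base 140 (x) x 100 mm. Origin: base centre at bench height; x from front to hinge, z up. Black bed 92 x 32 mm centred at x -12 mm, y 0, top at z 20 mm; a battery overhangs its sides. Contact block behind it: face at x 42 mm (10 mm past a centred battery), 34 mm wide, top z 27 mm. Clear front fence at x -67 mm, 40 mm high; hinge posts at x 62, y +-41 mm, 78 mm high; sides open.
- shield (a joint): Hinge of the clear shield: 0 = closed (level), 1.57 = upright, 1.75 = stop. Starts closed or just ajar. Stiff: stays where left; about 2 N at the handle moves it. Sheet 129 mm long from the hinge, 99 mm wide, its top 78 mm above the bench when closed, its side lips 11 mm lower. Beyond 1.5 it is clear of a gripper over the bed, its edge 205 mm above the bench.
- shield_handle (a point): Middle of the shield's handle: black bar, 11 mm thick, 72 mm long, parallel to the tester's y, on two posts 60 mm apart; 30 mm of room between bar and sheet, so open the fingers only a little there. In the shield's frame (the tester's axes when closed) 112 mm in front of the hinge line and 42 mm above it (114 mm above the bench when closed). The bar can turn between gripping fingers.
- shield_hinge (a point): Point on the hinge line of the shield, midway between the hinge posts: at x = 62 mm, y = 0, z = 72 mm in the tester's frame. The hinge line runs along the tester's y axis; opening swings the handle up and then back, away from the front.
- tray: Blue carrier tray, fixed: 150 (x) x 100 (y) mm, rim 10 mm high. Origin at its centre at bench height, x along its length, z up. A battery lies lengthwise (along x) across two black foam ribs at x = +-26 mm, each 14 mm long and 60 mm wide, their tops at z = 12 mm; between and beside them fingers can reach below the battery's underside.
- pad: Flat grey foam pad, fixed and empty: 170 (x) x 100 (y) mm, 8 mm thick. Origin at its centre at bench height, x along its length, z up. There is room for a battery lengthwise on its near half and the weight on its far half.

How it is judged:
By the outcome, as a careful person would: the job done as asked, in the order asked, and still so for the second after the job is handed in, with the robot touching nothing.
It also fails if it takes over 147 s, if anything falls off the work surface, if the arm or the gripper's body presses on something with over 40 N, if the wrist force passes 120 N, or if a joint passes its speed limit or range.

## Robot

A 6-joint arm with a two-finger parallel gripper is mounted at the origin on a cart in front of the work surface, level with it; the furniture and walls round the work are solid. World frame = base frame: x ahead of the robot, y to its left, z up, the work surface at z = 0. Lengths are in m, angles in rad, forces in N, time in s.
With the tool pointing down it reaches from about 0.375 to 0.9 m from the base axis. Payload 3.1 kg.
Tool frame: the origin (TCP) lies midway between the tips of the shut fingers; the grasp point (between the pads) lies 19 mm behind it; z points along the fingers, y is the line along which they close (so a half turn about z gives the same grasp; the last joint's range is limited). The gripper opens to 85 mm and grips with 20 to 120 N. Pads are 22 mm wide; open, the fingers measure 114 mm over their backs; the gripper's body (76 mm by 85 mm) begins 54 mm behind the grasp point. The pads swing forward as they close: fully open they stand 13 mm farther back than shut.
Start: joints at [1.03, 0.527, 1.433, -0, 1.181, -0.178], TCP at [0.221, 0.585, 0.231] pointing down, gripper open.
Joint ranges: [-3.08, 3.08], [-0.75, 2.2], [0.22, 2.44], [-1.43, 4.57], [0, 2.65], [-2.85, 2.85]. Speed limits (rad/s): [2.79, 2.79, 3.14, 3.14, 3.14, 3.14].

## Interface

Orientations are given as a 3x3 rotation matrix whose columns are the frame's x, y, z axes.
In Python, from cell import bot gives the robot as it stands.
- The arm moves only by the tool arm_command, never from a script. Its argument "increments" is text: rows parted by semicolons, each of 5 numbers parted by spaces: the shift along the tool's x, y, z in mm, then the turn about the tool's z in degrees, then the finger opening in mm, from 0 to 85.4. A call has 1 to 8 rows; each row shifts and turns the commanded pose from where the row before left it, along the tool's axes as they then stand; what a row does not reach is not made up. A row lasts 1/8 s, in which the tool goes at most 62.5 mm and 10.7 degrees, less where a joint would pass 70% of its speed; a pose out of reach is approached as far as the arm can. A call with a gripper value outside its range is refused whole. The fingers move at their own pace and stop on an object; "grip_force" is the grip in N (left out, the last holds). Time passes only in rows, so rows that do not move let the fingers close. It gives the time, the measured TCP pose, the force, the opening and the grip force at its end, in the units of the state.
- bot.get_obs(): the state, without advancing time (a new reading comes with each control period).
- bot.camera(name): name is "scene" or "top"; returns a dict with "pixels" (420x560x3 uint8, blue, green, red), "intrinsics" (3x3 intrinsics, pixels), "T" (4x4, takes a point from camera to world coordinates). Camera axes: x right, y down, z forward; pixel columns grow to the right and rows downward; lengths in m; the calibration is good to about 2 mm. A picture is of the moment at which its call begins. There is no depth.
- bot.sign_off(): hands the job in; it is judged then, once.
The state is a dict: "time_s": time; "joint_positions": joint angles; "qd": joint speeds; "joint_torque": joint torques, N m; "eef_pos": TCP position; "orientation": TCP orientation; "ft_force": force on the tool from outside, world axes, zero at the start; "ft_torque": the same for the moment, N m; "grip_width": finger opening in m; "finger_force": force on a finger pad.
Only numpy, scipy, OpenCV 4.12 (cv2) and the standard library are available. Lean on these libraries where they do the work, as an engineer would, in place of code of your own. Each camera call takes 0.05 s, during which the arm holds its last target. There are 200 camera calls.

## Working session

There is one attempt and no reset: what is moved stays moved. The work goes in short steps, Python scripts to look and compute and a tool call to move; the robot and the scene stay as the last step left them, time stands still between calls to the robot, and variables do not carry over. Pictures are saved under pics/ and viewed, at most 16 in all, crops included, and the job is handed in when it is done.

Besides the shell and the picture viewer there is one more tool, called after ">>>" as name(argument=value, ...) on one line, values as JSON. arm_command: Moves the arm, as the interface text tells. Its arguments: {"type":"object","properties":{"increments":{"type":"string"},"grip_force":{"type":"number"}},"required":["increments"]}

```bash
mkdir -p pics; ls; python3 - <<'E'
from cell import bot
import cv2,numpy as np
for n in("scene","top"):
    c=bot.camera(n); cv2.imwrite(f"pics/{n}0.png",c["pixels"]); print(n,c["intrinsics"].tolist(),np.round(c["T"],4).tolist())
o=bot.get_obs(); print(o["eef_pos"],o["orientation"],o["grip_width"],o["time_s"])
E
```

```text
pics
scene [[495.79456995083063, 0.0, 271.5716972376914], [0.0, 495.79456995083063, 218.72044354332849], [0.0, 0.0, 1.0]] [[-0.7603, -0.2835, 0.5844, -0.1342], [-0.6493, 0.3099, -0.6945, 0.8543], [0.0157, -0.9075, -0.4197, 0.5448], [0.0, 0.0, 0.0, 1.0]]
top [[403.77994128801186, 0.0, 276.589923569524], [0.0, 403.77994128801186, 220.5086693350768], [0.0, 0.0, 1.0]] [[0.0062, -0.992, 0.1259, 0.3643], [-0.9998, -0.0083, -0.0167, 0.1226], [0.0176, -0.1257, -0.9919, 0.9483], [0.0, 0.0, 0.0, 1.0]]
[0.22086326 0.58399057 0.23042248] [[-9.35277894e-01  3.53912868e-01 -9.70722003e-04]
 [ 3.53914063e-01  9.35276425e-01 -1.68684486e-03]
 [ 3.10897302e-04 -1.92122088e-03 -9.99998106e-01]] 0.08556756653333351 0.1
```

View pics/scene0.png

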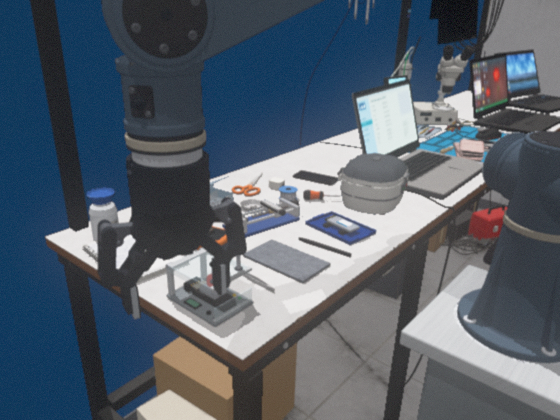

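View pics/top0.png

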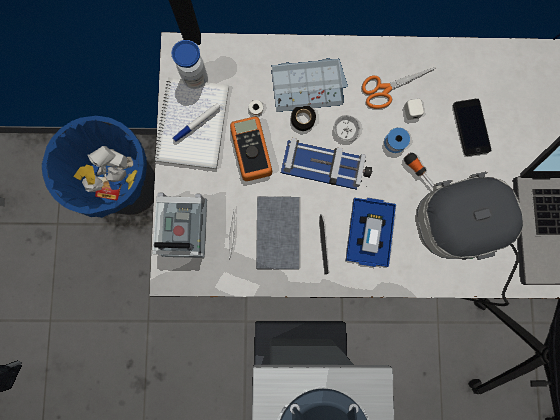

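The top view shows the tester at about (180,225) with its handle at row 245 and the hinge away from the robot. The pad is at (278,232) and the tray with the silver battery at (371,232). Next I'll zoom in and measure.

```bash
python3 - <<'E'
import cv2,numpy as np
t=cv2.imread("pics/top0.png")
a=cv2.resize(t[185:265,145:215],None,fx=6,fy=6,interpolation=cv2.INTER_CUBIC)
b=cv2.resize(t[190:275,340:400],None,fx=6,fy=6,interpolation=cv2.INTER_CUBIC)
h=max(a.shape[0],b.shape[0]); z=np.zeros((h,a.shape[1]+b.shape[1],3),np.uint8)
z[:a.shape[0],:a.shape[1]]=a; z[:b.shape[0],a.shape[1]:]=b
cv2.imwrite("pics/z1.png",z)
s=cv2.imread("pics/scene0.png"); cv2.imwrite("pics/z2.png",cv2.resize(s[200:325,160:380],None,fx=3.6,fy=3.6,interpolation=cv2.INTER_CUBIC))
E
cat > h.py <<'E'
import cv2,numpy as np
from cell import bot
def ray(c,u,v,z):
    T=c["T"];d=T[:3,:3]@np.linalg.inv(c["intrinsics"])@np.array([u,v,1.]);o=T[:3,3]
    return o+d*(z-o[2])/d[2]
def proj(c,p):
    q=np.linalg.inv(c["T"])@np.r_[p,1]; q=c["intrinsics"]@q[:3]; return q[:2]/q[2]
def rect(c,mask,z,roi=None):
    m=mask.astype(np.uint8)
    if roi: k=np.zeros_like(m);u0,v0,u1,v1=roi;k[v0:v1,u0:u1]=1;m=m*k
    cs,_=cv2.findContours(m,cv2.RETR_EXTERNAL,cv2.CHAIN_APPROX_NONE)
    k=max(cs,key=cv2.contourArea).reshape(-1,2)
    P=np.array([ray(c,u,v,z)[:2] for u,v in k])*1000
    (cx,cy),(w,h),a=cv2.minAreaRect(P.astype(np.float32))
    if w<h: w,h,a=h,w,a-90
    return np.round([cx,cy,w,h,(a+90)%180-90],1)
E
```

```text
(no output)
```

View pics/z1.png

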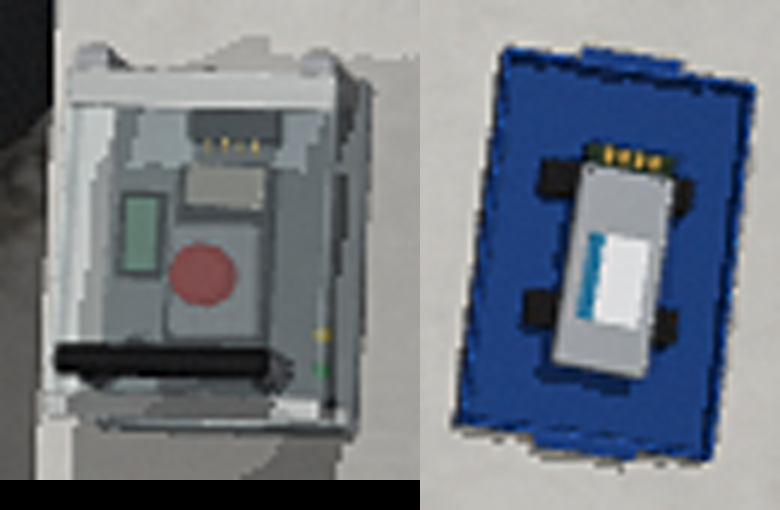

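View pics/z2.png

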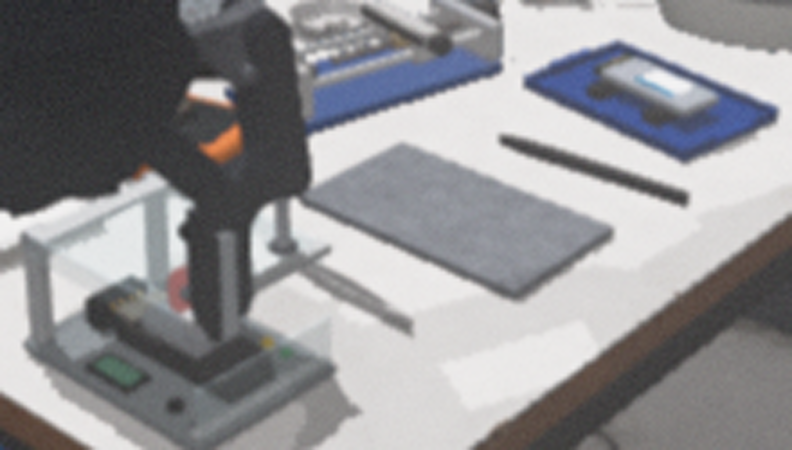

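The zoomed crops show the weight's red knob at about (178,231) and the handle bar at u 154–191, v 245. The contact ends of both batteries point away from the robot, towards the hinge. I'll measure these with masks.

```bash
python3 - <<'E'
from h import *
c=bot.camera("top"); I=c["pixels"].astype(int); b,g,r=I[...,0],I[...,1],I[...,2]; s=I.sum(2)
print("tray",rect(c,(b>r*1.6)&(b>70),.010,(335,190,405,275)))
hsv=cv2.cvtColor(c["pixels"],cv2.COLOR_BGR2HSV)
print("silver",rect(c,(s>300)&(~((b>r*1.6))),.02,(350,210,396,260)))
print("label",rect(c,(s>540),.02,(350,210,396,260)))
print("foam ribs roi raw")
print("pad",rect(c,(s<450)&(s>200),.008,(248,186,310,280)))
print("handle",rect(c,s<110,.115,(150,236,198,254)))
print("knob",rect(c,(r>g*1.4)&(r>90),.064,(165,215,195,245)))
print("hingebar",rect(c,(s>560),.078,(150,195,205,204)))
m=(s<110);print([ (v,''.join('#' if m[v,u] else '.' for u in range(150,200))) for v in range(238,252)])
# corners by hand from crop z1 (6x, offset 145,185)
for n,x,y,z in[("hinge bar front L",70,104,.078),("hinge bar front R",335,108,.078),("postTL",97,55,.078),("postTR",322,58,.078),("strip TL",187,165,.028),("strip TR",267,165,.028),("strip BR",265,210,.028),("weight TL",172,222,.040),("weight TR",258,222,.040),("weight BL",165,335,.040),("weight BR",262,340,.040),("base BR",355,437,.012),("base TR",372,85,.012),("block TL",190,112,.027),("block TR",280,112,.027),("block FL",190,148,.027),("block FR",280,148,.027),("bar L",55,358,.114),("bar R",268,361,.114),("fence L",97,424,.04),("fence R",350,430,.04)]:
    print(n,np.round(ray(c,145+x/6-.4,185+y/6-.4,z)*1000,1)[:2])
print("rib corners")
for n,x,y,z in [("ribfar L",537,178,.012),("ribfar R",692,195,.012),("ribnear L",523,308,.012),("ribnear R",678,327,.012)]:
    print(n,np.round(ray(c,340+(x-420)/6-.4,190+y/6-.4,z)*1000,1)[:2])
E
```

```text
tray [ 459.3 -114.5  158.4   99.2   -8. ]
silver [ 451.2 -114.1   78.2   35.7   -9.9]
label [ 446.8 -116.8   34.1   17.7   -9.4]
foam ribs roi raw
pad [456.3 104.2 172.1 100.4  -0. ]
handle [416.4 323.2  69.8  10.3 -89.6]
knob [452.6 323.6  21.9  19.8 -89.5]
hingebar [5.197e+02 3.731e+02 1.770e+01 4.300e+00 5.000e-01]
[(238, '..................................................'), (239, '..................................................'), (240, '..................................................'), (241, '..................................................'), (242, '..................................................'), (243, '.....###################################..........'), (244, '.....###################################..........'), (245, '.....###################################..........'), (246, '.....###################################..........'), (247, '........################################..........'), (248, '.....................................##...........'), (249, '..................................................'), (250, '..................................................'), (251, '..................................................')]
hinge bar front L [513.2 369.8]
hinge bar front R [512.6 274. ]
postTL [531.3 360.8]
postTR [531.  279.3]
strip TL [498.5 338.5]
strip TR [498.8 308. ]
strip BR [481.4 308.2]
weight TL [475.1 340.4]
weight TR [475.3 308.2]
weight BL [432.5 341.4]
weight BR [430.9 305.2]
base BR [395.9 274. ]
base TR [533.1 271.4]
block TL [519.2 338.3]
block TR [519.6 303.9]
block FL [505.3 337.8]
block FR [505.6 303.4]
bar L [418.8 360.8]
bar R [418.3 288.1]
fence L [399.1 365.3]
fence R [397.6 271.4]
rib corners
ribfar L [487.6 -86.9]
ribfar R [ 481.4 -147.7]
ribnear L [436.7 -80.4]
ribnear R [ 429.7 -140.8]
```

>>> arm_command(increments="0 0 0 10 30;0 0 0 10 30;0 0 0 10 30;0 0 0 10 30;0 0 0 10 30;0 0 0 10 30;0 0 0 9.3 30;0 0 0 0 30", grip_force=30)

```text
time_s: 1.15
eef_pos: [0.221, 0.5843, 0.2309]
orientation: [[-0.001, 1.0, -0.0], [1.0, 0.001, -0.001], [-0.001, -0.0, -1.0]]
ft_force: [-0.2, -0.6, 0.0]
grip_width: 0.0301
finger_force: 0.0
```

>>> arm_command(increments="-43.5 32.7 5 0 30;-43.5 32.7 10 0 30;-43.5 32.7 10 0 30;-43.5 32.7 10 0 30;-43.5 32.7 10 0 30;-43.5 32.7 10 0 30;0 0 5 0 30;0 0 0 0 30")

```text
time_s: 2.15
eef_pos: [0.4168, 0.3233, 0.1709]
orientation: [[-0.0, 1.0, -0.001], [1.0, 0.0, -0.0], [-0.0, -0.001, -1.0]]
ft_force: [-0.7, -0.1, -0.5]
grip_width: 0.0298
finger_force: 0.0
```

```bash
python3 - <<'E'
from h import *
c=bot.camera("scene"); s=c["pixels"]
print(proj(c,[.417,.323,.114]))
cv2.imwrite("pics/z3.png",cv2.resize(s[170:330,120:330],None,fx=3.6,fy=3.6,interpolation=cv2.INTER_CUBIC))
print(bot.get_obs()["eef_pos"])
E
```

```text
[225.57545993 258.55126732]
[0.41658826 0.32390041 0.17119866]
```

View pics/z3.png

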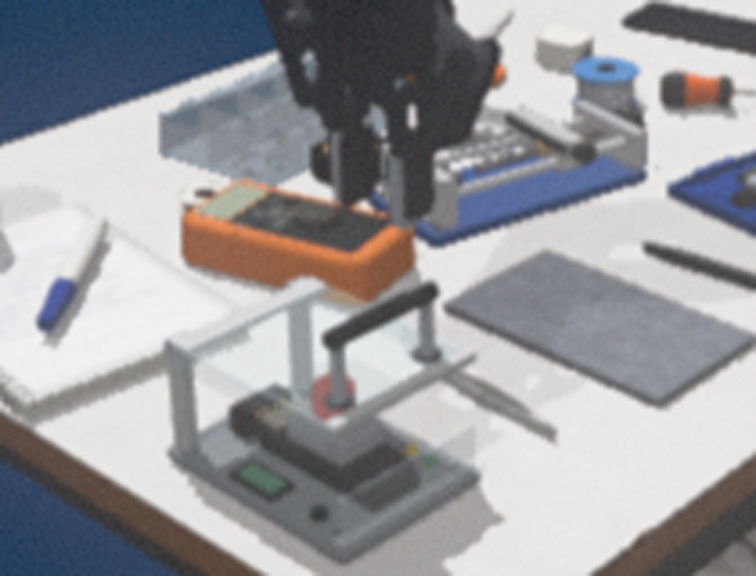

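The scene view shows the bar's middle at about (226,257.5), against a predicted (225.6,258.6), so the shield is closed. The bar lies right below the fingers.

>>> arm_command(increments="0 0 25 0 30;0 0 25 0 30;0 0 15 0 30;0 0 10 0 30;0 0 0 0 30;0 0 0 0 5;0 0 0 0 5;0 0 0 0 5")

```text
time_s: 3.2
eef_pos: [0.4173, 0.3237, 0.0969]
orientation: [[0.001, 1.0, 0.001], [1.0, -0.001, 0.001], [0.001, 0.001, -1.0]]
ft_force: [-1.5, 1.7, 1.5]
grip_width: 0.0098
finger_force: 29.4
```

>>> arm_command(increments="0 0 0 0 5;0 0 0 0 5")

```text
time_s: 3.45
eef_pos: [0.4172, 0.3237, 0.0966]
orientation: [[0.001, 1.0, 0.0], [1.0, -0.001, 0.001], [0.001, 0.0, -1.0]]
ft_force: [-1.2, 2.4, 2.3]
grip_width: 0.0097
finger_force: 29.4
```

```bash
python3 - <<'E'
import numpy as np
from cell import bot
o=bot.get_obs();print(o["eef_pos"],o["grip_width"],o["finger_force"])
# tool: x=worldy, y=worldx, z=-worldz
R=np.hypot(112,42);a0=np.arctan2(42,-112)
prev=None
for k in range(0,17):
    f=1.62*k/16; p=R*np.array([np.cos(a0-f),np.sin(a0-f)])
    if prev is not None: d=p-prev; print("0 %.1f %.1f 0 5;"%(d[0],-d[1]),end="")
    prev=p
E
```

```text
[0.41723097 0.32369266 0.09655371] 0.009676598355473987 29.406938552856445
0 4.8 -11.1 0 5;0 5.9 -10.6 0 5;0 7.0 -9.9 0 5;0 7.9 -9.2 0 5;0 8.8 -8.3 0 5;0 9.6 -7.4 0 5;0 10.3 -6.4 0 5;0 10.9 -5.3 0 5;0 11.4 -4.2 0 5;0 11.7 -3.0 0 5;0 12.0 -1.8 0 5;0 12.1 -0.6 0 5;0 12.1 0.6 0 5;0 12.0 1.9 0 5;0 11.7 3.1 0 5;0 11.3 4.2 0 5;
```

>>> arm_command(increments="0 4.8 -11.1 0 5;0 5.9 -10.6 0 5;0 7 -9.9 0 5;0 7.9 -9.2 0 5;0 8.8 -8.3 0 5;0 9.6 -7.4 0 5;0 10.3 -6.4 0 5;0 10.9 -5.3 0 5")

```text
time_s: 4.45
eef_pos: [0.4801, 0.3226, 0.1661]
orientation: [[0.0, 1.0, -0.006], [1.0, -0.0, -0.002], [-0.002, -0.006, -1.0]]
ft_force: [-7.9, 1.0, 10.3]
grip_width: 0.0098
finger_force: 29.6
```

>>> arm_command(increments="0 11.4 -4.2 0 5;0 11.7 -3 0 5;0 12 -1.8 0 5;0 12.1 -0.6 0 5;0 12.1 0.6 0 5;0 12 1.9 0 5;0 11.7 3.1 0 5;0 11.3 4.2 0 5")

```text
time_s: 5.45
eef_pos: [0.578, 0.3215, 0.1642]
orientation: [[0.0, 1.0, 0.0], [1.0, -0.0, -0.003], [-0.003, 0.0, -1.0]]
ft_force: [-2.3, -4.2, 0.2]
grip_width: 0.0096
finger_force: 30.0
```

```bash
python3 - <<'E'
from h import *
c=bot.camera("scene"); s=c["pixels"]
cv2.imwrite("pics/z4.png",cv2.resize(s[130:330,100:330],None,fx=2.9,fy=2.9,interpolation=cv2.INTER_CUBIC))
o=bot.get_obs();print(o["eef_pos"],o["ft_force"],o["grip_width"])
E
```

```text
[0.57945009 0.32153173 0.16353227] [ 1.17815138 -4.84288318  1.85912117] 0.009643327730208245
```

View pics/z4.png

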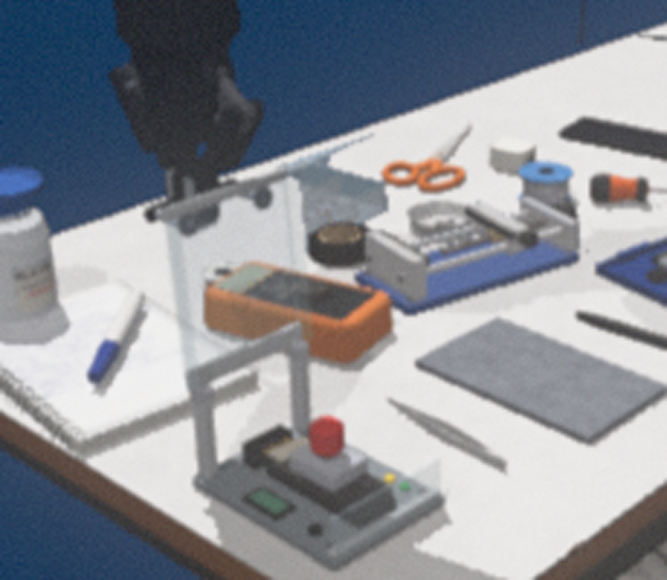

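The shield is upright at about 1.65 rad, and the red knob shows clearly at crop (326,437). I'll release the bar and rise.

>>> arm_command(increments="0 0 0 0 22;0 0 0 0 22;0 0 -20 0 22;0 0 -35 0 22;0 0 -40 0 22;0 -40 0 0 40;0 -45 0 0 40;0 -45 0 0 40")

```text
time_s: 6.5
eef_pos: [0.4455, 0.3239, 0.2598]
orientation: [[0.0, 1.0, 0.002], [1.0, -0.0, 0.001], [0.001, 0.002, -1.0]]
ft_force: [-0.1, 0.6, 0.5]
grip_width: 0.0398
finger_force: 0.0
```

>>> arm_command(increments="-40 -5 0 0 40;-60 0 0 -10 40;0 0 0 -10 40;0 0 0 -10 40;0 0 0 -10 40;0 0 0 -10 40;0 0 0 -10 40;0 0 0 -10 40")

```text
time_s: 7.5
eef_pos: [0.4421, 0.227, 0.2598]
orientation: [[-0.939, 0.345, 0.002], [0.345, 0.939, 0.001], [-0.002, 0.001, -1.0]]
ft_force: [0.5, -0.2, 0.9]
grip_width: 0.0399
finger_force: 0.0
```

>>> arm_command(increments="0 0 0 -10 40;0 0 0 -10 40;0 0 0 0 40")

```text
time_s: 7.88
eef_pos: [0.442, 0.2269, 0.2597]
orientation: [[-1.0, 0.011, 0.002], [0.011, 1.0, 0.001], [-0.001, 0.001, -1.0]]
ft_force: [0.0, -0.2, -0.4]
grip_width: 0.0397
finger_force: 0.0
```

```bash
python3 - <<'E'
from h import *
c=bot.camera("top"); t=c["pixels"]
cv2.imwrite("pics/top1.png",t);cv2.imwrite("pics/z5.png",cv2.resize(t[170:270,140:270],None,fx=6,fy=6,interpolation=cv2.INTER_CUBIC))
I=t.astype(int);b,g,r=I[...,0],I[...,1],I[...,2]
print("knob",rect(c,(r>g*1.6)&(r>90),.064,(165,215,195,245)))
d=bot.camera("scene");I=d["pixels"].astype(int);b,g,r=I[...,0],I[...,1],I[...,2]
m=((r>g*1.8)&(r>b*1.6)&(r>90)).astype(np.uint8);m[:260]=0
mo=cv2.moments(m[:, :235]);u,v=mo["m10"]/mo["m00"],mo["m01"]/mo["m00"];print(u,v,ray(d,u,v,.054),proj(d,[.453,.323,.054]))
o=bot.get_obs();print(o["eef_pos"],o["orientation"].round(3).tolist(),o["grip_width"])
E
```

```text
Traceback (most recent call last):
  File "h.py", line 12, in rect
    k=max(cs,key=cv2.contourArea).reshape(-1,2)
      ~~~^^^^^^^^^^^^^^^^^^^^^^^^
ValueError: max() iterable argument is empty
```

View pics/z5.png

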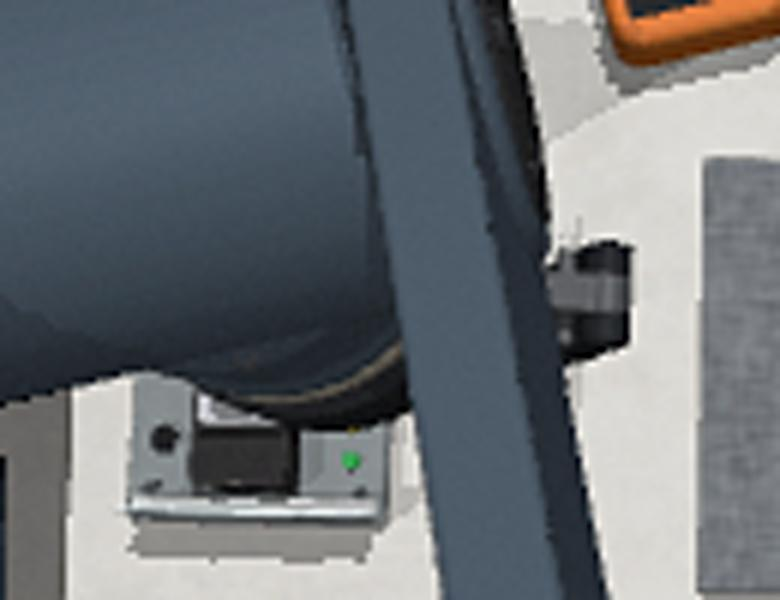

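The arm hides the weight in the top view. The battery's front end shows at crop (245,490). I'll move the arm right for a clear look.

>>> arm_command(increments="0 -50 0 0.6 40;0 -50 0 0 40;0 -50 0 0 40;0 -50 0 0 40;0 -50 0 0 40;0 0 0 0 40")

```text
time_s: 8.68
eef_pos: [0.4382, -0.0265, 0.2597]
orientation: [[-1.0, 0.028, 0.002], [0.028, 1.0, -0.001], [-0.002, -0.001, -1.0]]
ft_force: [-0.7, 0.4, -0.2]
grip_width: 0.0401
finger_force: 0.0
```

```bash
python3 - <<'E'
from h import *
c=bot.camera("top"); t=c["pixels"]
cv2.imwrite("pics/top1.png",t);cv2.imwrite("pics/z5.png",cv2.resize(t[180:270,145:215],None,fx=6.5,fy=6.5,interpolation=cv2.INTER_CUBIC))
I=t.astype(int);b,g,r=I[...,0],I[...,1],I[...,2]
d=bot.camera("scene");I=d["pixels"].astype(int);B,G,R=I[...,0],I[...,1],I[...,2]
m=((R>G*1.8)&(R>B*1.6)&(R>80)).astype(np.uint8);m[:250]=0;m[:,245:]=0;m[:,180:]*=1
mo=cv2.moments(m);u,v=mo["m10"]/mo["m00"],mo["m01"]/mo["m00"];print(mo["m00"],u,v,ray(d,u,v,.054),proj(d,[.453,.323,.054]))
print("knob",rect(c,(r>g*1.6)&(r>90),.064,(160,210,200,250)))
E
```

```text
115.0 212.05217391304348 279.67826086956524 [0.45568863 0.32185112 0.054     ] [212.59968695 280.43944523]
knob [452.6 323.7  21.9  19.8 -89.5]
```

View pics/z5.png

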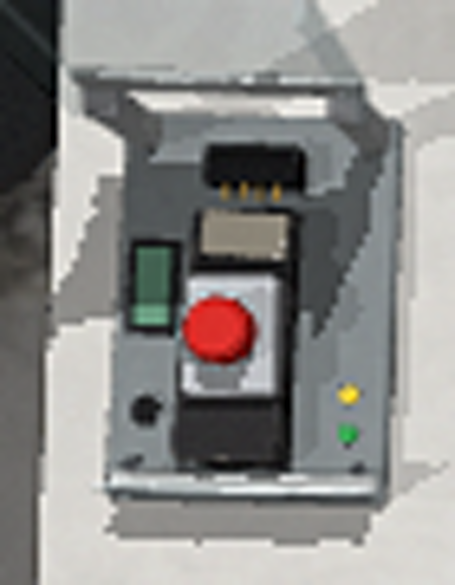

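```bash
python3 - <<'E'
from h import *
c=bot.camera("top"); t=c["pixels"]
for n,x,y,z in[("bat FL far",196,210,.028),("far R",297,211,.028),("front L",175,465,.028),("front R",290,467,.028),("block F L",205,190,.027),("block F R",303,192,.027),("block back L",205,145,.027),("fence top L",107,475,.04),("fence top R",386,475,.04),("base R far",402,122,.012),("base L far",130,115,.012),("w TL",190,275,.040),("w TR",282,275,.040),("w BL",180,395,.040),("w BR",277,397,.040),("sheet edge L",75,75,.078),("sheet edge R",365,75,.078)]:
    print(n,np.round(ray(c,145+x/6.5-.42,180+y/6.5-.42,z)*1000,1)[:2])
I=t.astype(int);s=I.sum(2);b,g,r=I[...,0],I[...,1],I[...,2]
m=(b>r*1.6)&(b>70)
print("silver",rect(c,(s>300)&~(b>r*1.6),.02,(350,210,396,260)))
E
```

```text
bat FL far [499.  340.8]
far R [499.  305.3]
front L [409.1 344.7]
front R [408.7 304.8]
block F L [506.3 338.2]
block F R [505.9 303.6]
block back L [522.5 338.8]
fence top L [405. 365.]
fence top R [405.6 269.4]
base R far [534.1 271.8]
base L far [535.8 369.6]
w TL [474.4 339.2]
w TR [474.7 307.4]
w BL [432.7 341.1]
w BR [432.2 307.7]
sheet edge L [537.1 371.1]
sheet edge R [538.1 274.1]
silver [ 414.6 -161.1   39.6   11.6   -1.8]
```

>>> arm_command(increments="0 0 0 -1.6 40;-5 55 0 0 40;-5 60 0 0 40;-5 60 0 0 40;0 60 0 0 40;0 60 0 0 40;0 55 0 0 40;0 0 30 0 40")

```text
time_s: 9.82
eef_pos: [0.4501, 0.3328, 0.231]
orientation: [[-1.0, -0.017, 0.007], [-0.016, 1.0, 0.004], [-0.007, 0.004, -1.0]]
ft_force: [0.8, -0.5, 0.6]
grip_width: 0.0399
finger_force: 0.0
```

>>> arm_command(increments="0 0 50 0 40;0 0 40 0 40;0 0 30 0 40;0 0 0 0 40")

```text
time_s: 10.32
eef_pos: [0.447, 0.3268, 0.1071]
orientation: [[-1.0, -0.011, -0.006], [-0.011, 1.0, -0.002], [0.006, -0.002, -1.0]]
ft_force: [-0.6, 0.4, 0.2]
grip_width: 0.0402
finger_force: 0.0
```

>>> arm_command(increments="0 0 0 0 40;0 0 0 0 40")

```text
time_s: 10.58
eef_pos: [0.4506, 0.3274, 0.1109]
orientation: [[-1.0, -0.009, 0.003], [-0.009, 1.0, 0.001], [-0.003, 0.001, -1.0]]
ft_force: [0.2, 0.1, -0.1]
grip_width: 0.0399
finger_force: 0.0
```

>>> arm_command(increments="-3 -4 0 0.5 40;0 0 20 0 40;0 0 20 0 40;0 0 15 0 40;0 0 10 0 40;0 0 0 0 40;0 0 0 0 40")

```text
time_s: 11.45
eef_pos: [0.4531, 0.3228, 0.0447]
orientation: [[-1.0, 0.001, 0.001], [0.001, 1.0, 0.0], [-0.001, 0.0, -1.0]]
ft_force: [0.1, 0.8, -0.6]
grip_width: 0.0401
finger_force: 0.0
```

>>> arm_command(increments="0 0 0 0 15;0 0 0 0 15;0 0 0 0 15;0 0 0 0 15;0 0 0 0 15", grip_force=45)

```text
time_s: 12.08
eef_pos: [0.4533, 0.323, 0.0451]
orientation: [[-1.0, 0.001, 0.002], [0.001, 1.0, 0.001], [-0.002, 0.001, -1.0]]
ft_force: [0.2, 0.4, 6.4]
grip_width: 0.0213
finger_force: 44.2
```

>>> arm_command(increments="0 0 -10 0 15;0 0 -25 0 15;0 0 -35 0 15;0 0 -20 0 15;0 -30 0 0 15;0 -45 0 0 15;0 -50 0 0 15;0 0 0 0 15")

```text
time_s: 13.08
eef_pos: [0.4515, 0.1947, 0.1342]
orientation: [[-1.0, 0.005, -0.003], [0.005, 1.0, -0.001], [0.003, -0.001, -1.0]]
ft_force: [0.5, 0.2, -2.9]
grip_width: 0.021
finger_force: 44.5
```

>>> arm_command(increments="-20 -40 0 0 15;-25 -40 0 0 15;-8 -14 0 0 15;0 0 20 0 15;0 0 30 0 15;0 0 30 0 15;0 0 10 0 15;0 0 0 0 15")

```text
time_s: 14.08
eef_pos: [0.505, 0.1042, 0.044]
orientation: [[-1.0, 0.0, -0.002], [0.0, 1.0, 0.0], [0.002, 0.0, -1.0]]
ft_force: [0.3, -0.3, -1.9]
grip_width: 0.021
finger_force: 44.7
```

>>> arm_command(increments="0 0 8 0 15;0 0 6 0 15;0 0 3 0 15;0 0 1 0 15;0 0 0 0 15")

```text
time_s: 14.7
eef_pos: [0.5056, 0.1035, 0.0264]
orientation: [[-1.0, 0.001, 0.0], [0.001, 1.0, -0.0], [-0.0, -0.0, -1.0]]
ft_force: [0.7, 0.1, -1.6]
grip_width: 0.0209
finger_force: 44.7
```

>>> arm_command(increments="0 0 1 0 15;0 0 0 0 15;0 0 0 0 40;0 0 0 0 40;0 0 -15 0 40;0 0 -30 0 40;0 0 -40 0 60;0 0 -20 0 60")

```text
time_s: 15.7
eef_pos: [0.5066, 0.1036, 0.1334]
orientation: [[-1.0, 0.001, 0.004], [0.001, 1.0, -0.0], [-0.004, -0.0, -1.0]]
ft_force: [-0.1, 0.3, -0.6]
grip_width: 0.0601
finger_force: 0.0
```

>>> arm_command(increments="20 45 0 0 60;22 50 0 0 60;10 50 0 0 60;0 50 0 0 60;0 25 0 0 60;0 0 30 0 60;0 0 30 0 60;0 0 0 0 60")

```text
time_s: 16.7
eef_pos: [0.4521, 0.323, 0.0695]
orientation: [[-1.0, 0.0, -0.004], [0.0, 1.0, -0.002], [0.004, -0.002, -1.0]]
ft_force: [0.6, 0.0, 1.1]
grip_width: 0.0603
finger_force: 0.0
```

>>> arm_command(increments="0 0 20 0 60;0 0 15 0 60;0 0 10 0 60;0 0 0 0 60;0 0 0 0 60")

```text
time_s: 17.32
eef_pos: [0.454, 0.3237, 0.0257]
orientation: [[-1.0, 0.001, 0.001], [0.001, 1.0, 0.0], [-0.001, 0.0, -1.0]]
ft_force: [0.9, 0.2, 0.8]
grip_width: 0.0599
finger_force: 0.0
```

```bash
python3 - <<'E'
from h import *
o=bot.get_obs();print(o["eef_pos"],o["orientation"].round(3).tolist())
d=bot.camera("scene")
cv2.imwrite("pics/z6.png",cv2.resize(d["pixels"][200:330,140:320],None,fx=4.4,fy=4.4,interpolation=cv2.INTER_CUBIC))
E
```

```text
[0.45397641 0.32370777 0.02573764] [[-1.0, 0.001, 0.001], [0.001, 1.0, 0.0], [-0.001, 0.0, -1.0]]
```

View pics/z6.png

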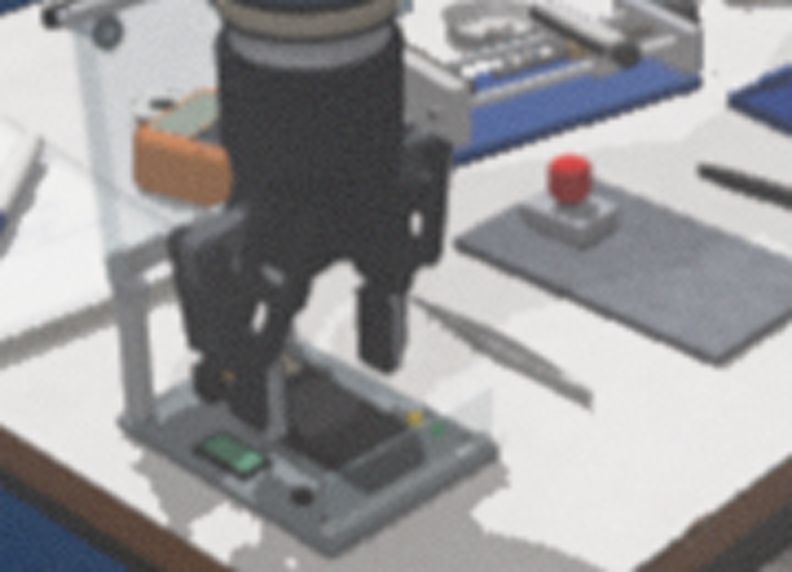

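The weight stands on the far half of the pad at crop (570,200), and the fingers straddle the black battery.

>>> arm_command(increments="0 0 5 0 50;0 0 2 0 45;0 0 0 0 40;0 0 0 0 30;0 0 0 0 30;0 0 0 0 30", grip_force=25)

```text
time_s: 18.12
eef_pos: [0.4537, 0.3236, 0.0184]
orientation: [[-1.0, 0.001, 0.0], [0.001, 1.0, 0.0], [-0.0, 0.0, -1.0]]
ft_force: [-0.1, 0.9, 0.7]
grip_width: 0.0363
finger_force: 24.9
```

>>> arm_command(increments="0 0 -3 0 30;0 0 -5 0 30;0 0 -12 0 30;0 0 -20 0 30;0 0 -25 0 30;0 0 -25 0 30;0 0 0 0 30;0 0 0 0 30")

```text
time_s: 19.12
eef_pos: [0.4533, 0.3234, 0.1082]
orientation: [[-1.0, 0.001, -0.0], [0.001, 1.0, -0.0], [0.0, -0.0, -1.0]]
ft_force: [0.8, -0.4, -0.5]
grip_width: 0.0362
finger_force: 24.9
```

```bash
python3 - <<'E'
from h import *
d=bot.camera("scene")
cv2.imwrite("pics/z7.png",cv2.resize(d["pixels"][180:330,140:320],None,fx=4,fy=4,interpolation=cv2.INTER_CUBIC))
E
```

```text
(no output)
```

View pics/z7.png

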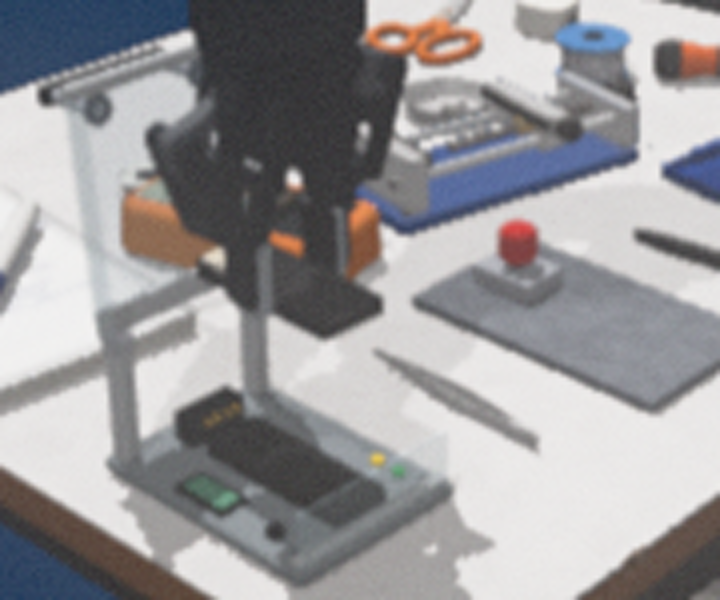

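The battery is held level above the bed at crop (330,305), the bed is empty and the weight stands on the pad.

>>> arm_command(increments="0 -25 0 0 30;5 -40 0 0 30;15 -45 0 0 30;15 -50 0 0 30;0 -40 10 0 30;0 -19 20 0 30;0 0 30 0 30;0 0 20 0 30")

```text
time_s: 20.18
eef_pos: [0.4177, 0.1041, 0.0266]
orientation: [[-1.0, 0.002, -0.003], [0.002, 1.0, 0.0], [0.003, 0.0, -1.0]]
ft_force: [-0.9, -0.1, 0.6]
grip_width: 0.0363
finger_force: 24.9
```

>>> arm_command(increments="0 0 10 0 30;0 0 6 0 30;0 0 2 0 30;0 0 0 0 30;0 0 0 0 30")

```text
time_s: 20.8
eef_pos: [0.4188, 0.1047, 0.0108]
orientation: [[-1.0, 0.001, 0.001], [0.001, 1.0, -0.0], [-0.001, -0.0, -1.0]]
ft_force: [0.5, 1.1, 1.1]
grip_width: 0.0365
finger_force: 24.9
```

>>> arm_command(increments="0 0 2 0 30;0 0 1 0 30;0 0 0 0 30")

```text
time_s: 21.18
eef_pos: [0.4185, 0.1046, 0.0073]
orientation: [[-1.0, 0.001, -0.0], [0.001, 1.0, 0.0], [0.0, 0.0, -1.0]]
ft_force: [0.5, 0.1, -0.2]
grip_width: 0.0362
finger_force: 24.9
```

Release gently, then rise and head towards the tray.

>>> arm_command(increments="0 0 0.5 0 30;0 0 0 0 38;0 0 0 0 44;0 0 0 0 52;0 0 -10 0 55;0 0 -30 0 60;0 0 -50 0 60;0 -20 -60 0 60")

```text
time_s: 22.18
eef_pos: [0.4176, 0.0853, 0.1576]
orientation: [[-1.0, -0.001, -0.002], [-0.001, 1.0, 0.0], [0.002, 0.0, -1.0]]
ft_force: [1.1, 0.4, -0.1]
grip_width: 0.0598
finger_force: 0.0
```

>>> arm_command(increments="40 -40 -20 0 60;50 10 0 0 60;0 0 0 0 60")

```text
time_s: 22.55
eef_pos: [0.3225, 0.0558, 0.1764]
orientation: [[-1.0, 0.002, -0.006], [0.002, 1.0, 0.001], [0.006, 0.001, -1.0]]
ft_force: [-0.7, -0.0, -0.8]
grip_width: 0.06
finger_force: 0.0
```

```bash
python3 - <<'E'
from h import *
o=bot.get_obs();print(o["eef_pos"],o["orientation"].round(3).tolist())
t=bot.camera("top")["pixels"];cv2.imwrite("pics/top2.png",t)
a=t[180:280,145:310];b=t[190:280,335:405]
z=np.zeros((100,235,3),np.uint8);z[:,:165]=a;z[10:100,165:]=b
cv2.imwrite("pics/z8.png",cv2.resize(z,None,fx=3.4,fy=3.4,interpolation=cv2.INTER_CUBIC))
E
```

```text
[0.32251408 0.05575424 0.17643469] [[-1.0, 0.002, -0.006], [0.002, 1.0, 0.001], [0.006, 0.001, -1.0]]
```

View pics/z8.png

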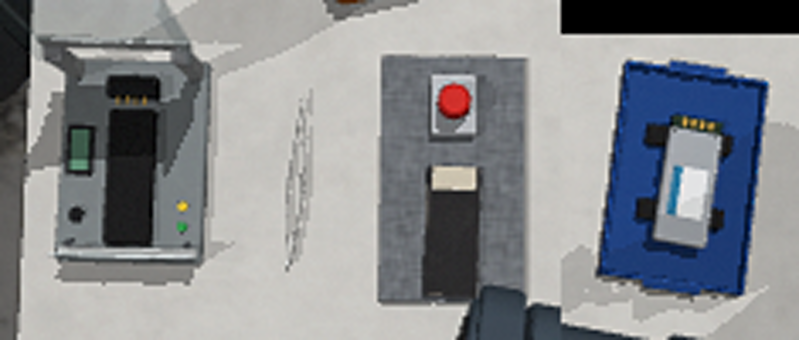

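The bed is bare, with its top at crop (131,178). The black battery lies on the near half of the pad and the weight on the far half. The silver battery is in the tray, clear of the arm. I'll measure the bed and the silver battery.

```bash
python3 - <<'E'
from h import *
c=bot.camera("top");I=c["pixels"].astype(int);s=I.sum(2);b,g,r=I[...,0],I[...,1],I[...,2]
print("bed",rect(c,s<130,.020,(170,212,195,254)))
print("block",rect(c,s<130,.027,(170,198,195,211)))
print("blackbat",rect(c,s<190,.016,(260,225,295,270)))
m=(s>300)&~(b>r*1.5)
print("silver body",rect(c,m,.02,(352,212,385,262)))
gm=((r>110)&(b<r*.7)&(r>b+40)); print("brass",rect(c,gm,.02,(352,200,396,262)))
print("green+brass",rect(c,(g>b*1.1)&(s<420),.02,(355,200,396,230)))
print("white",rect(c,s>600,.02,(352,212,390,262)))
nb=~((b>r*1.5)&(b>60))
for zz,x,y,n in[(.02,670,122,"far L"),(.02,722,130,"far R"),(.02,655,240,"near L"),(.02,708,250,"near R"),(.012,646,133,"ribfar L"),(.012,735,145,"ribfar R"),(.012,637,205,"ribnearL"),(.012,724,220,"ribnearR")]:
    print(n,np.round(ray(c,335+x/3.4-165-.35,190+y/3.4-10-.35,zz)[:2]*1000,1))
for rr in range(208,256,3): print(rr,''.join('.' if (b[rr,u]>r[rr,u]*1.5 and b[rr,u]>50) else ('#' if s[rr,u]<130 else 's') for u in range(348,396)))
E
```

```text
bed [454.2 322.4  92.5  32.9  -1.3]
block [514.9 321.   35.   15.3  86.4]
blackbat [416.6  95.   92.   57.6   0. ]
silver body [ 451.3 -114.1   78.    35.9   -9.9]
brass [ 493.5 -130.6    2.4    2.3   -1.5]
green+brass [ 494.1 -121.4   31.8    7.    79.1]
white [ 447.  -116.7   33.7   17.4   -9.4]
far L [ 495.5 -103.1]
far R [ 490.3 -138.8]
near L [414.6 -91.1]
near R [ 408.1 -127. ]
ribfar L [488.8 -88.2]
ribfar R [ 481.  -149.7]
ribnearL [439. -81.]
ribnearR [ 429.1 -140.7]
208 sssss..........................................s
211 ssss.........................................#.s
214 ssss...............##ssss......................s
217 ssss........#######sssss#ssssssss#............ss
220 sss.........######sssssssssssssssss##.......#.ss
223 sss...............sssssssssssssssss##.......#.ss
226 ss...............sssssssssssssssss...........sss
229 ss...............sss...ssssssssss..........#.sss
232 ss..............ssss..sssssssssss............sss
235 s...............sss...ssssssssss............ssss
238 s..........##..ssss..sssssssssss..........#.ssss
241 #........######sss...sssssssssss#...........ssss
244 ...........####ssssssssssssssss####........sssss
247 ..............sssssssssssssssss##........#.sssss
250 ..............ssssssssssssssss.............sssss
253 ........................................#.ssssss
```

>>> arm_command(increments="-33 -42 0 0 60;-33 -43 0 0 60;-33 -43 10 0 60;-33 -43 20 0 60;0 0 20 9.6 60;0 0 20 0 60;0 0 0 0 60;0 0 0 0 60")

```text
time_s: 23.65
eef_pos: [0.4613, -0.1164, 0.1064]
orientation: [[-0.986, 0.167, 0.001], [0.167, 0.986, -0.001], [-0.001, -0.0, -1.0]]
ft_force: [1.0, 0.8, -1.2]
grip_width: 0.0602
finger_force: 0.0
```

>>> arm_command(increments="6.3 0.7 20 0 60;0 0 30 0 60;0 0 26 0 60;0 0 10 0 60;0 0 7 0 60;0 0 3 0 60;0 0 0 0 60;0 0 0 0 60")

```text
time_s: 24.65
eef_pos: [0.4546, -0.1146, 0.0106]
orientation: [[-0.986, 0.167, 0.001], [0.167, 0.986, -0.0], [-0.001, -0.0, -1.0]]
ft_force: [0.1, -1.1, -0.2]
grip_width: 0.06
finger_force: 0.0
```

>>> arm_command(increments="0 0 0 0 50;0 0 0 0 45;0 0 0 0 40;0 0 0 0 30;0 0 0 0 30;0 0 0 0 30", grip_force=25)

```text
time_s: 25.4
eef_pos: [0.4543, -0.1145, 0.0103]
orientation: [[-0.986, 0.168, 0.0], [0.168, 0.986, -0.0], [-0.0, -0.0, -1.0]]
ft_force: [-0.1, 0.2, 5.6]
grip_width: 0.0365
finger_force: 25.3
```

>>> arm_command(increments="0 0 -3 0 30;0 0 -5 0 30;0 0 -12 0 30;0 0 -20 0 30;0 0 -30 0 30;0 0 -30 0 30;0 0 0 0 30;0 0 0 -9.6 30")

```text
time_s: 26.4
eef_pos: [0.4541, -0.1143, 0.1104]
orientation: [[-1.0, -0.004, 0.0], [-0.004, 1.0, -0.0], [-0.0, -0.0, -1.0]]
ft_force: [-0.6, -0.2, -0.8]
grip_width: 0.0362
finger_force: 25.2
```

>>> arm_command(increments="0 40 0 0 30;0 58 0 0 30;0 60 0 0 30;0 60 0 0 30;0 60 0 0 30;0 60 0 0 30;0 55 0 0 30;0 35 0 0 30")

```text
time_s: 27.4
eef_pos: [0.4536, 0.316, 0.1093]
orientation: [[-1.0, -0.002, -0.001], [-0.002, 1.0, -0.0], [0.001, -0.0, -1.0]]
ft_force: [0.5, -0.1, 0.2]
grip_width: 0.036
finger_force: 25.3
```

>>> arm_command(increments="0 8 0 0 30;0 0 20 0 30;0 0 20 0 30;0 0 15 0 30;0 0 0 0 30;0 0 0 0 30")

```text
time_s: 28.15
eef_pos: [0.4549, 0.3213, 0.0554]
orientation: [[-1.0, 0.001, 0.0], [0.001, 1.0, 0.0], [-0.0, 0.0, -1.0]]
ft_force: [-0.5, 0.5, -0.5]
grip_width: 0.0361
finger_force: 25.3
```

```bash
python3 - <<'E'
from h import *
o=bot.get_obs();print(o["eef_pos"],o["orientation"].round(4).tolist())
d=bot.camera("scene")
cv2.imwrite("pics/z9.png",cv2.resize(d["pixels"][200:330,140:320],None,fx=4.4,fy=4.4,interpolation=cv2.INTER_CUBIC))
E
```

```text
[0.45493922 0.32129211 0.05538095] [[-1.0, 0.0013, 0.0003], [0.0013, 1.0, 0.0001], [-0.0003, 0.0001, -1.0]]
```

View pics/z9.png

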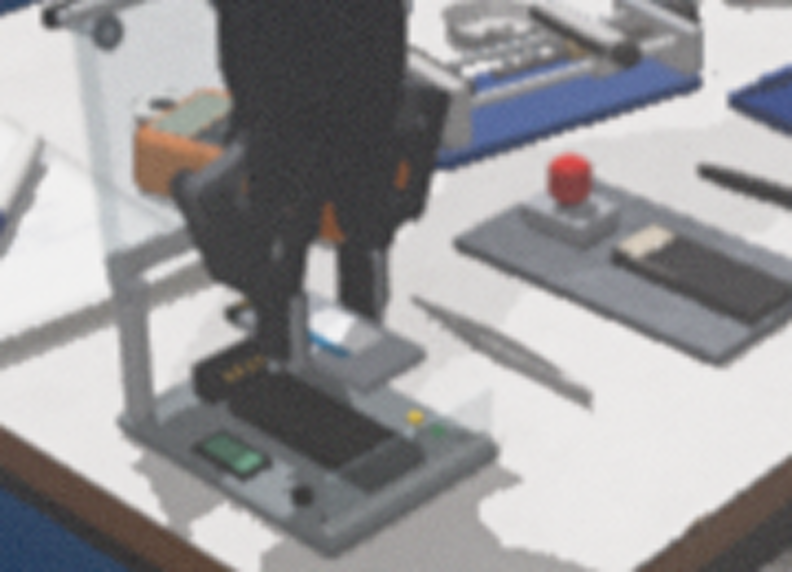

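The silver battery hangs level over the bed with its contact end towards the hinge, at crop (330,340).

>>> arm_command(increments="1.9 1 10 0 30;0 0 12 0 30;0 0 7 0 30;0 0 4 0 30;0 0 2 0 30;0 0 0 0 30;0 0 0 0 30")

```text
time_s: 29.08
eef_pos: [0.4529, 0.3226, 0.0203]
orientation: [[-1.0, 0.001, 0.0], [0.001, 1.0, 0.0], [-0.0, 0.0, -1.0]]
ft_force: [0.1, 0.9, -0.7]
grip_width: 0.0363
finger_force: 25.3
```

>>> arm_command(increments="0 0 1.5 0 30;0 0 0 0 30;0 0 0 0 38;0 0 0 0 44;0 0 0 0 52;0 0 -10 0 55;0 0 -30 0 60;0 0 -50 0 60")

```text
time_s: 30.08
eef_pos: [0.4516, 0.322, 0.1087]
orientation: [[-1.0, 0.001, -0.003], [0.001, 1.0, -0.001], [0.003, -0.002, -1.0]]
ft_force: [0.6, -0.1, -0.3]
grip_width: 0.0601
finger_force: 0.0
```

>>> arm_command(increments="0 -50 -30 0 45;0 -50 0 0 45;0 -50 0 0 45;-20 -50 0 0 40;-30 -19 0 0 40;0 0 0 0 40")

```text
time_s: 30.82
eef_pos: [0.5057, 0.1016, 0.1396]
orientation: [[-1.0, 0.004, 0.005], [0.004, 1.0, -0.0], [-0.005, -0.0, -1.0]]
ft_force: [0.0, 0.1, 0.7]
grip_width: 0.04
finger_force: 0.0
```

```bash
python3 - <<'E'
from h import *
o=bot.get_obs();print(o["eef_pos"],o["orientation"].round(4).tolist())
c=bot.camera("top");t=c["pixels"];cv2.imwrite("pics/z10.png",cv2.resize(t[180:270,145:310],None,fx=4.8,fy=4.8,interpolation=cv2.INTER_CUBIC))
I=t.astype(int);s=I.sum(2);b,g,r=I[...,0],I[...,1],I[...,2]
print("silver body",rect(c,(s>300)&~(b>r*1.5),.028,(167,210,197,252)))
print("green+brass",rect(c,(g>b*1.1)&(s<420),.028,(170,205,195,220)))
E
```

```text
[0.50571177 0.10162214 0.13964792] [[-1.0, 0.0043, 0.0047], [0.0043, 1.0, -0.0002], [-0.0047, -0.0002, -1.0]]
silver body [448.2 323.6  78.9  65.8   1.8]
green+brass [493.1 321.7  32.2   6.9 -89.5]
```

View pics/z10.png

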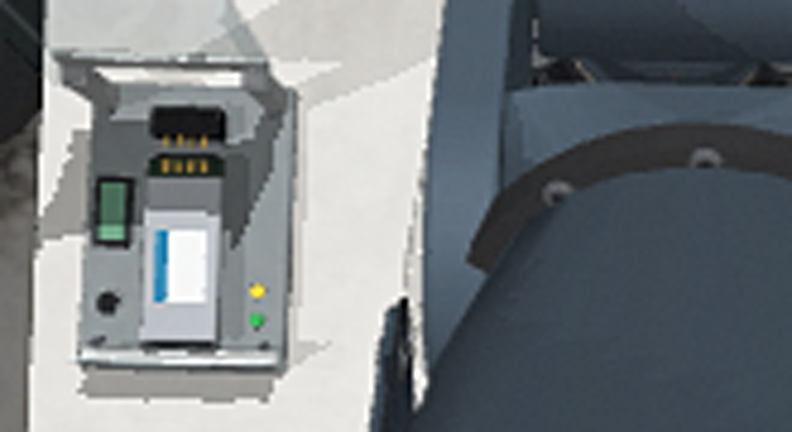

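The silver battery lies on the bed, contacts towards the hinge, with its centre at about (452.6,322). That's within 1 mm of the bed's middle. Now the weight.

>>> arm_command(increments="0 0 30 0 40;0 0 30 0 40;0 0 0 0 40;0 0 0 0 40")

```text
time_s: 31.38
eef_pos: [0.5023, 0.1041, 0.0794]
orientation: [[-1.0, -0.0, 0.0], [-0.0, 1.0, 0.0], [-0.0, 0.0, -1.0]]
ft_force: [-0.2, 0.3, 0.8]
grip_width: 0.0398
finger_force: 0.0
```

>>> arm_command(increments="-3.4 -0.5 20 0 40;0 0 20 0 40;0 0 10 0 40;0 0 4 0 40;0 0 0 0 40;0 0 0 0 40;0 0 0 0 30;0 0 0 0 15", grip_force=45)

```text
time_s: 32.38
eef_pos: [0.5062, 0.1031, 0.0252]
orientation: [[-1.0, 0.001, 0.001], [0.001, 1.0, 0.0], [-0.001, 0.0, -1.0]]
ft_force: [-0.4, 0.2, 3.6]
grip_width: 0.0205
finger_force: 43.8
```

>>> arm_command(increments="0 0 0 0 15;0 0 0 0 15;0 0 0 0 15;0 0 -10 0 15;0 0 -30 0 15;0 0 -40 0 15;0 0 -30 0 15;0 0 0 0 15")

```text
time_s: 33.38
eef_pos: [0.5074, 0.103, 0.1368]
orientation: [[-1.0, 0.001, 0.005], [0.001, 1.0, -0.0], [-0.005, -0.0, -1.0]]
ft_force: [1.2, 0.1, -2.1]
grip_width: 0.0206
finger_force: 44.4
```

>>> arm_command(increments="15 30 0 0 15;20 45 0 0 15;19 50 0 0 15;0 50 0 0 15;0 44 0 0 15;0 0 20 0 15;0 0 30 0 15;0 0 0 0 15")

```text
time_s: 34.38
eef_pos: [0.449, 0.3208, 0.0813]
orientation: [[-1.0, 0.0, -0.008], [0.0, 1.0, -0.004], [0.008, -0.004, -1.0]]
ft_force: [0.0, -1.0, -1.4]
grip_width: 0.0204
finger_force: 44.6
```

>>> arm_command(increments="0 0 10 0 15;0 0 10 0 15;0 0 0 0 15;0 0 0 0 15")

```text
time_s: 34.88
eef_pos: [0.4524, 0.3221, 0.065]
orientation: [[-1.0, 0.001, 0.001], [0.001, 1.0, 0.0], [-0.001, 0.0, -1.0]]
ft_force: [-0.3, -0.1, -1.5]
grip_width: 0.0211
finger_force: 44.6
```

Down to TCP z 0.0455.

>>> arm_command(increments="0 0 9 0 15;0 0 6 0 15;0 0 3 0 15;0 0 1 0 15;0 0 0 0 15;0 0 0 0 15")

```text
time_s: 35.62
eef_pos: [0.4522, 0.3221, 0.0458]
orientation: [[-1.0, 0.001, 0.0], [0.001, 1.0, 0.0], [-0.0, 0.0, -1.0]]
ft_force: [0.2, 1.0, -1.9]
grip_width: 0.0209
finger_force: 44.6
```

>>> arm_command(increments="0 0 1 0 15;0 0 0 0 15;0 0 0 0 30;0 0 0 0 40;0 0 -15 0 40;0 0 -30 0 40;0 0 -40 0 60;0 0 0 0 60")

```text
time_s: 36.62
eef_pos: [0.4545, 0.3232, 0.1336]
orientation: [[-1.0, 0.001, 0.008], [0.001, 1.0, 0.003], [-0.008, 0.003, -1.0]]
ft_force: [0.1, 0.3, -0.1]
grip_width: 0.0598
finger_force: 0.0
```

>>> arm_command(increments="5 -30 0 0 60;15 -45 0 0 60;15 -50 0 0 60;0 -50 0 0 60;0 -43 0 0 60;0 0 0 0 60;0 0 0 0 60")

```text
time_s: 37.5
eef_pos: [0.4168, 0.1043, 0.1296]
orientation: [[-1.0, 0.002, -0.0], [0.002, 1.0, 0.0], [0.0, 0.0, -1.0]]
ft_force: [-0.4, -0.5, 0.3]
grip_width: 0.0602
finger_force: 0.0
```

```bash
python3 - <<'E'
from h import *
o=bot.get_obs();print(o["eef_pos"],o["orientation"].round(4).tolist())
c=bot.camera("top");d=bot.camera("scene")
a=cv2.resize(c["pixels"][180:270,145:245],None,fx=4,fy=4,interpolation=cv2.INTER_CUBIC)
b=cv2.resize(d["pixels"][220:320,150:250],None,fx=3.6,fy=3.6,interpolation=cv2.INTER_CUBIC)
cv2.imwrite("pics/z11.png",np.hstack([a,b]))
I=c["pixels"].astype(int);bb,g,r=I[...,0],I[...,1],I[...,2]
print("knob",rect(c,(r>g*1.6)&(r>90),.064,(160,210,200,250)))
E
```

```text
[0.41680961 0.10426661 0.12959597] [[-1.0, 0.0016, -0.0003], [0.0016, 1.0, 0.0003], [0.0003, 0.0003, -1.0]]
knob [451.5 320.3  20.5  19.9  46.1]
```

View pics/z11.png

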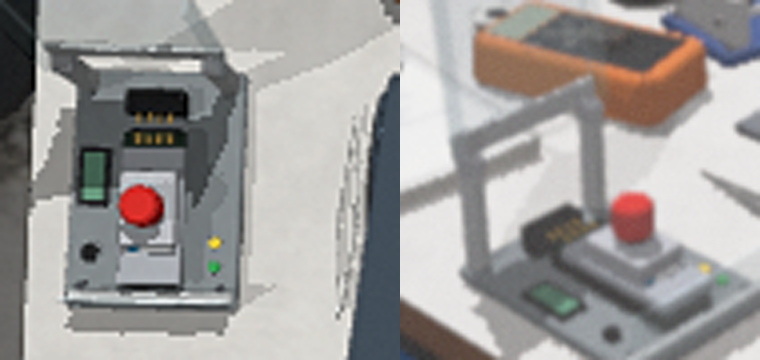

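The weight stands centrally on the silver battery, with the knob at crop (141,206), and the silver end shows evenly on both sides. Next is the black battery.

>>> arm_command(increments="-1.7 0.3 20 0 60;0 0 40 0 60;0 0 35 0 60;0 0 16 0 60;0 0 8 0 60;0 0 2.5 0 60;0 0 0 0 60;0 0 0 0 60", grip_force=25)

```text
time_s: 38.6
eef_pos: [0.4191, 0.1045, 0.0087]
orientation: [[-1.0, 0.001, 0.001], [0.001, 1.0, -0.0], [-0.001, -0.0, -1.0]]
ft_force: [0.3, -0.2, 0.8]
grip_width: 0.0599
finger_force: 0.0
```

>>> arm_command(increments="0 0 0.5 0 50;0 0 0 0 45;0 0 0 0 40;0 0 0 0 30;0 0 0 0 30;0 0 0 0 30")

```text
time_s: 39.35
eef_pos: [0.4187, 0.1043, 0.0079]
orientation: [[-1.0, 0.001, 0.0], [0.001, 1.0, -0.0], [-0.0, -0.0, -1.0]]
ft_force: [-0.4, -0.0, 5.4]
grip_width: 0.036
finger_force: 24.8
```

>>> arm_command(increments="0 0 -3 0 30;0 0 -5 0 30;0 0 -12 0 30;0 0 -20 0 30;0 0 -30 0 30;0 0 -30 0 30;0 0 0 0 30;0 0 0 0 30")

```text
time_s: 40.35
eef_pos: [0.4183, 0.1044, 0.1077]
orientation: [[-1.0, 0.001, -0.0], [0.001, 1.0, -0.0], [0.0, -0.0, -1.0]]
ft_force: [0.3, -0.9, -0.8]
grip_width: 0.0363
finger_force: 25.3
```

>>> arm_command(increments="-5 -30 0 0 30;-10 -45 0 0 30;-10 -50 0 0 30;-10 -50 0 0 30;-5.5 -43.4 0 0 30;0 0 20 7.5 30;0 0 20 0 30;0 0 0 0 30")

```text
time_s: 41.35
eef_pos: [0.4571, -0.1134, 0.0655]
orientation: [[-0.991, 0.132, -0.005], [0.132, 0.991, 0.003], [0.006, 0.002, -1.0]]
ft_force: [1.4, 0.3, -0.4]
grip_width: 0.0361
finger_force: 25.2
```

>>> arm_command(increments="0 0 20 0 30;0 0 10 0 30;0 0 0 0 30;0 0 0 0 30")

```text
time_s: 41.85
eef_pos: [0.4592, -0.1141, 0.038]
orientation: [[-0.991, 0.131, 0.001], [0.131, 0.991, -0.0], [-0.001, -0.0, -1.0]]
ft_force: [0.1, -0.6, 0.5]
grip_width: 0.0363
finger_force: 25.2
```

>>> arm_command(increments="0 0 12 0 30;0 0 8 0 30;0 0 4 0 30;0 0 1 0 30;0 0 0 0 30;0 0 0 0 30")

```text
time_s: 42.6
eef_pos: [0.4591, -0.1141, 0.0128]
orientation: [[-0.991, 0.131, 0.0], [0.131, 0.991, -0.0], [-0.0, -0.0, -1.0]]
ft_force: [0.0, -0.4, -0.2]
grip_width: 0.0362
finger_force: 25.3
```

>>> arm_command(increments="0 0 0.5 0 30;0 0 0 0 30;0 0 0 0 38;0 0 0 0 44;0 0 0 0 52;0 0 -10 0 55;0 0 -30 0 60;0 0 -50 0 60")

```text
time_s: 43.6
eef_pos: [0.458, -0.1136, 0.1025]
orientation: [[-0.991, 0.131, -0.003], [0.131, 0.991, 0.002], [0.003, 0.001, -1.0]]
ft_force: [1.3, -0.0, -0.1]
grip_width: 0.06
finger_force: 0.0
```

>>> arm_command(increments="0 30 -40 -10 40;0 50 -40 -10 22;0 60 -40 -10 22;0 60 0 -10 22;0 0 0 -10 22;0 0 0 -10 22;0 0 0 -10 22;0 0 0 -10 22")

```text
time_s: 44.6
eef_pos: [0.4269, 0.083, 0.216]
orientation: [[-0.315, -0.949, 0.0], [-0.949, 0.315, -0.022], [0.021, -0.007, -1.0]]
ft_force: [0.2, 0.4, 0.3]
grip_width: 0.0223
finger_force: 0.0
```

>>> arm_command(increments="0 0 0 -10 22;0 0 0 0 22;0 0 0 0 22")

```text
time_s: 44.98
eef_pos: [0.4242, 0.1119, 0.2117]
orientation: [[-0.182, -0.983, 0.006], [-0.981, 0.181, -0.071], [0.069, -0.018, -0.997]]
ft_force: [0.4, -0.8, 0.8]
grip_width: 0.0222
finger_force: 0.0
```

```bash
python3 - <<'E'
from h import *
o=bot.get_obs();print(o["time_s"],o["joint_positions"].round(2),o["eef_pos"],o["orientation"].round(4).tolist(),o["grip_width"])
c=bot.camera("top");d=bot.camera("scene")
a=cv2.resize(c["pixels"][180:280,335:405],None,fx=4,fy=4,interpolation=cv2.INTER_CUBIC)
b=cv2.resize(d["pixels"][150:317,100:350],None,fx=2.0,fy=2.4,interpolation=cv2.INTER_CUBIC)
cv2.imwrite("pics/z12.png",np.hstack([a,b[:400]]))
E
```

```text
44.975 [ 0.05  0.32  1.89 -0.09  0.93 -2.85] [0.42421302 0.11187682 0.21165735] [[-0.1823, -0.9832, 0.0056], [-0.9808, 0.1815, -0.0709], [0.0687, -0.0184, -0.9975]] 0.022177642576590974
```

View pics/z12.png

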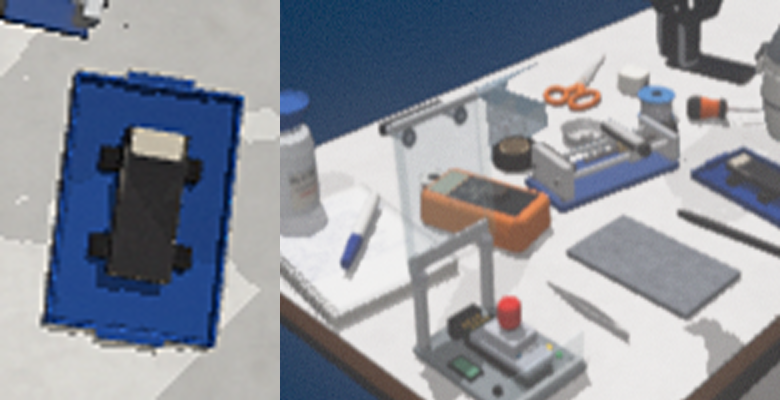

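The black battery lies centred across the ribs of the tray and everything else is as intended. I turned the wrist the wrong way, so I'll unwind it.

>>> arm_command(increments="0 0 -3 10 22;0 0 0 10 22;0 0 0 10 22;0 0 0 10 22;0 0 0 10 22;0 0 0 10 22;0 0 0 10 22;0 0 0 10 22")

```text
time_s: 46.08
eef_pos: [0.4246, 0.1112, 0.2145]
orientation: [[-1.0, 0.017, 0.005], [0.016, 0.997, -0.071], [-0.006, -0.071, -0.997]]
ft_force: [0.5, -0.8, 0.7]
grip_width: 0.0223
finger_force: 0.0
```

>>> arm_command(increments="0 0 0 10 22;0 0 0 10 22;0 0 0 10 22;0 0 0 10 22;0 0 0 10 22;0 0 0 10 22;0 0 0 10 22;0 0 0 10 22")

```text
time_s: 47.08
eef_pos: [0.4246, 0.1112, 0.2145]
orientation: [[-0.157, 0.988, 0.005], [0.985, 0.157, -0.071], [-0.071, -0.006, -0.997]]
ft_force: [0.2, 0.8, 1.0]
grip_width: 0.0223
finger_force: 0.0
```

>>> arm_command(increments="0 0 -20 0 22;0 0 -25 0 22;0 0 0 0 22;0 0 0 0 22")

```text
time_s: 47.58
eef_pos: [0.4238, 0.1148, 0.2587]
orientation: [[-0.164, 0.986, 0.004], [0.984, 0.164, -0.071], [-0.071, -0.007, -0.997]]
ft_force: [-0.1, 0.2, -0.4]
grip_width: 0.0222
finger_force: 0.0
```

>>> arm_command(increments="0 0 0 9.4 22;0 0 0 0 22;0 0 0 0 22")

```text
time_s: 47.95
eef_pos: [0.4238, 0.1152, 0.2586]
orientation: [[-0.004, 1.0, 0.004], [0.997, 0.004, -0.071], [-0.071, 0.003, -0.997]]
ft_force: [-0.3, -0.8, 0.2]
grip_width: 0.022
finger_force: 0.0
```

```bash
cat >> h.py <<'E'
def to(p):
    o=bot.get_obs(); d=(np.array(p)-o["eef_pos"])*1000
    print(o["time_s"],o["eef_pos"].round(4),o["orientation"].round(3).tolist()); print("total",(o["orientation"].T@d).round(1))
E
python3 -c "
from h import *
to([.5795,.322,.262])"
```

```text
47.95 [0.4238 0.1152 0.2586] [[-0.004, 1.0, 0.004], [0.997, 0.004, -0.071], [-0.071, 0.003, -0.997]]
total [205.4 156.6 -17.5]
```

>>> arm_command(increments="34 26 -3.5 0 22;34 26 -3.5 0 22;34 26 -3.5 0 22;34 26 -3.5 0 22;34 26 -3.5 0 22;35.4 26.6 0 0 22;0 0 0 0 22;0 0 0 0 22")

```text
time_s: 48.95
eef_pos: [0.5794, 0.3214, 0.262]
orientation: [[-0.003, 1.0, 0.003], [0.997, 0.003, -0.072], [-0.072, 0.003, -0.997]]
ft_force: [0.0, 0.7, -0.1]
grip_width: 0.0221
finger_force: 0.0
```

```bash
python3 -c "
from h import *
to([.5795,.321,.164])"
```

```text
48.95 [0.5794 0.3214 0.262 ] [[-0.003, 1.0, 0.003], [0.997, 0.003, -0.072], [-0.072, 0.003, -0.997]]
total [ 6.7 -0.2 97.7]
```

>>> arm_command(increments="2 -0.2 25 0 22;2 0 30 0 22;1.5 0 20 0 22;0.5 0 8 0 22;0.5 0 8 0 22;0.2 0 6.7 0 22;0 0 0 0 22;0 0 0 0 22")

```text
time_s: 49.95
eef_pos: [0.5809, 0.3218, 0.1655]
orientation: [[-0.002, 1.0, 0.006], [0.998, 0.002, -0.071], [-0.071, 0.006, -0.997]]
ft_force: [-0.5, -0.3, -0.2]
grip_width: 0.0213
finger_force: 0.0
```

>>> arm_command(increments="0 0 0 0 5;0 0 0 0 5;0 0 0 0 5;0 0 0 0 5", grip_force=30)

```text
time_s: 50.45
eef_pos: [0.5808, 0.3218, 0.1654]
orientation: [[-0.002, 1.0, 0.006], [0.998, 0.002, -0.07], [-0.07, 0.006, -0.997]]
ft_force: [0.1, -1.2, 2.6]
grip_width: 0.0096
finger_force: 29.4
```

```bash
python3 - <<'E'
from h import *
o=bot.get_obs();R=o["orientation"];p=o["eef_pos"];print(p,o["grip_width"])
r=np.hypot(112,42);a0=np.arctan2(42,-112)
bar=p-R[:,2]*.019; h=np.array([.527,.072])
x,z=(bar[0]-h[0])*1e3,(bar[2]-h[1])*1e3; print(x,z,np.hypot(x,z),r)
a=np.arctan2(z,x); f0=a0-a; print("open angle",f0)
prev=None;N=20
for k in range(N+1):
    f=f0*(1-k/N); q=np.hypot(x,z)+(r-np.hypot(x,z))*k/N; q=q*np.array([np.cos(a0-f),np.sin(a0-f)])
    if prev is not None:
        d=q-prev; t=R.T@np.array([d[0],0,d[1]]); print("%.1f %.1f %.1f 0 5;"%tuple(t),end="")
    prev=q
E
```

```text
[0.58081099 0.32181081 0.16539392] 0.009577816774285201
53.69554326497716 112.34637570050167 124.51875159814006 119.61605243444544
open angle 1.6578752257903848
-0.3 -9.6 -3.9 0 5;-0.2 -9.8 -3.1 0 5;-0.1 -10.0 -2.2 0 5;-0.1 -10.2 -1.4 0 5;-0.0 -10.2 -0.6 0 5;0.0 -10.2 0.3 0 5;0.1 -10.1 1.1 0 5;0.2 -10.0 2.0 0 5;0.2 -9.8 2.8 0 5;0.3 -9.5 3.6 0 5;0.3 -9.1 4.3 0 5;0.4 -8.7 5.0 0 5;0.4 -8.3 5.7 0 5;0.5 -7.7 6.4 0 5;0.5 -7.2 7.0 0 5;0.5 -6.5 7.5 0 5;0.6 -5.9 8.0 0 5;0.6 -5.2 8.5 0 5;0.6 -4.5 8.9 0 5;0.7 -3.7 9.2 0 5;
```

>>> arm_command(increments="-0.3 -8.6 -3.9 0 5;-0.2 -9.2 -3.1 0 5;-0.1 -9.8 -2.2 0 5;-0.1 -10.1 -1.4 0 5;0 -10.2 -0.6 0 5;0 -10.2 0.3 0 5;0.1 -10.1 1.1 0 5;0.2 -10 2 0 5")

```text
time_s: 51.45
eef_pos: [0.5019, 0.323, 0.1736]
orientation: [[-0.002, 1.0, 0.007], [0.998, 0.002, -0.068], [-0.068, 0.007, -0.998]]
ft_force: [2.6, 4.5, 5.6]
grip_width: 0.0095
finger_force: 31.4
```

>>> arm_command(increments="0.2 -9.8 2.8 0 5;0.3 -9.5 3.6 0 5;0.3 -9.1 4.3 0 5;0.4 -8.7 5 0 5;0.4 -8.3 5.7 0 5;0.5 -7.7 6.4 0 5")

```text
time_s: 52.2
eef_pos: [0.4485, 0.3234, 0.1445]
orientation: [[-0.001, 1.0, 0.006], [0.998, 0.002, -0.067], [-0.067, 0.006, -0.998]]
ft_force: [2.9, 6.0, -0.0]
grip_width: 0.0101
finger_force: 31.6
```

>>> arm_command(increments="0.5 -7.2 7 0 5;0.5 -6.5 7.5 0 5;0.6 -5.9 8 0 5;0.6 -5.2 8.5 0 5;0.6 -4.5 8.9 0 5;0.4 -2.3 5.5 0 5;0 0 0 0 5;0 0 0 0 5")

```text
time_s: 53.2
eef_pos: [0.4171, 0.323, 0.0982]
orientation: [[-0.001, 1.0, 0.005], [0.998, 0.002, -0.068], [-0.068, 0.005, -0.998]]
ft_force: [1.0, 7.1, -2.3]
grip_width: 0.0098
finger_force: 31.8
```

>>> arm_command(increments="0 -0.5 2 0 5;0 0 2 0 5;0 0 0 0 5;0 0 0 0 5")

```text
time_s: 53.7
eef_pos: [0.4167, 0.3229, 0.0967]
orientation: [[-0.001, 1.0, 0.006], [0.998, 0.001, -0.068], [-0.068, 0.006, -0.998]]
ft_force: [-2.1, 5.4, 14.9]
grip_width: 0.0096
finger_force: 33.6
```

>>> arm_command(increments="0 0 0 0 22;0 0 0 0 22;0 0 0 0 22;-1 0 -15 0 22;-2 0 -30 0 22;-3 0 -45 0 22;-4 0 -50 0 22;-20 0 -30 0 22")

```text
time_s: 54.7
eef_pos: [0.4174, 0.3041, 0.2697]
orientation: [[-0.003, 1.0, 0.009], [0.998, 0.004, -0.069], [-0.069, 0.009, -0.998]]
ft_force: [0.3, 0.2, 0.6]
grip_width: 0.0223
finger_force: 0.0
```

>>> arm_command(increments="-60 0 0 0 22;-60 0 0 0 22;-60 -20 0 0 22;-60 -20 0 0 22;0 0 0 0 22;0 0 0 0 22")

```text
time_s: 55.45
eef_pos: [0.3778, 0.0651, 0.2836]
orientation: [[-0.0, 1.0, 0.007], [0.998, 0.001, -0.07], [-0.07, 0.007, -0.997]]
ft_force: [0.8, 0.1, 0.2]
grip_width: 0.0221
finger_force: 0.0
```

```bash
python3 - <<'E'
from h import *
c=bot.camera("top");d=bot.camera("scene")
I=c["pixels"].astype(int);s=I.sum(2)
print("handle",rect(c,s<110,.115,(150,236,198,254)))
a=cv2.resize(c["pixels"][185:265,145:215],None,fx=5,fy=5,interpolation=cv2.INTER_CUBIC)
b=cv2.resize(d["pixels"][230:330,150:250],None,fx=4,fy=4,interpolation=cv2.INTER_CUBIC)
cv2.imwrite("pics/z13.png",np.hstack([a,b]))
p=cv2.imread("pics/scene0.png")
print(bot.get_obs()["eef_pos"])
E
```

```text
handle [416.4 323.2  69.8  10.3 -89.6]
[0.37797643 0.06611994 0.28325567]
```

View pics/z13.png

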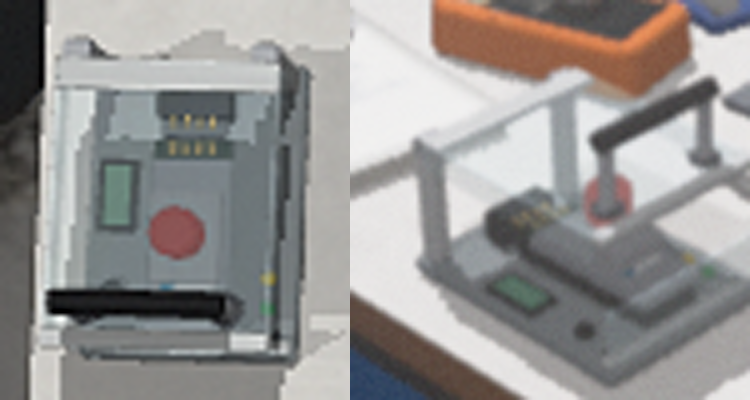

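The shield is closed: the handle is back at its first image position, and it held against a 15 N push. The weight is on the silver battery, and the robot is clear.

```bash
python3 -c "
from cell import bot
print(bot.sign_off())"
```

```text
the job is handed in; nothing more can be done
None
```

The batteries have changed places and the job is handed in: silver on the tester bed, contact end to the hinge and weight on top; black lengthwise in the tray; shield fully closed.

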